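# Latch the wide ultrasonic bath

### The arm

A 6-joint arm with a two-finger parallel gripper is mounted at the origin on the work surface. World frame = base frame: x ahead of the robot, y to its left, z up, the work surface at z = 0. Lengths are in mm, angles in degrees, forces in N, time in s.
With the tool pointing down it reaches from about 250 to 800 mm from the base axis. Payload 3.9 kg.
Tool frame: the origin (TCP) lies between the finger pads; the fingertips stand tip_reach ahead of it and the grasp point (between the pads) lies 5 mm behind it (tip_reach is the distance from the TCP to the fingertips, in mm); z points along the fingers, y is the direction in which the jaws open and shut (so a half turn about z gives the same grasp; the last joint's range is limited). The gripper opens to 85 mm and grips with 20 to 120 N. Pads are 22 mm wide; open, the fingers measure 114 mm over their backs; the gripper's body (76 mm by 85 mm) begins 54 mm behind the grasp point. The pads swing forward as they close: fully open they stand 13 mm farther back than shut.
Start: joints at [-74.198, 14.897, -7.913, 67.191, 0, 90], TCP at [142.962, -505.151, 245.304] pointing down, gripper open.
Joint ranges: [-159.42, 159.42], [-47.68, 98.78], [-73.54, 78.23], [-108.79, 121.32], [-90, 84.71], [-180, 180]. Speed limits (degrees/s): [147.25, 147.25, 180, 180, 180, 180].

### API

Orientations are given as a 3x3 rotation matrix whose columns are the frame's x, y, z axes.
In Python, from plant import reach, line_to, move_j, gripper_to, sleep, inverse_kinematics, read_camera, MotionError, hand_in, silhouettes, place_of, current_time, current_q, current_joint_velocities, current_joint_torque, current_ee_pos, current_orientation, current_ft_force, current_moment, current_width, tip_reach gives the robot as it stands. Calls block until the motion is done:
- reach(position, orientation): joint-space move of the TCP to a pose.
- line_to(position, frame=None, v=150): straight line of the TCP; frame=None keeps the orientation; v is the mean speed in mm/s.
- move_j(angles): joint-space move.
- gripper_to(opening): finger opening in mm; the grip force is fixed at half the most; returns when the fingers have stopped.
- sleep(seconds).
- inverse_kinematics(position, orientation): joint angles nearest the present ones, or None.
- read_camera(name): name is "side" or "top" or "wrist"; returns a dict with "img" (384x512x3 uint8, blue, green, red), "depth" (384x512 float32, mm along the optical axis (not along the pixel's ray), 0 where there is no reading), "vertical_fov" (degrees; the focal length in pixels is half the picture's height over the tangent of half this angle, whatever the lens; pixels are square), "cx", "cy" (the principal point, pixels), "T" (4x4, takes a point from camera to world coordinates). Camera axes: x right, y up, looking along -z (the intrinsics and any distortion apply to the point x, -y, -z); pixel columns grow to the right and rows downward; lengths in mm; the calibration is good to about 2 mm. A picture is of the moment at which its call begins.
A pose or a line that the arm cannot do raises MotionError and nothing moves.
- hand_in(): hands the job in, once; it reports no verdict.
Trained networks look in the newest picture that a camera, given by its name, has taken for a name from the list of things; names that differ only in an ending like _2 or _b are one class to them, and where a whole thing is asked for, a point or a joint stands for the part that bears it (a point fixed in the world has none). Each returns a list of dicts, best first, with "score" (0 to 1); they miss things now and then, are a little off and sometimes report something else, mostly with a low value. They report only what shows in the picture. A call takes as long as a camera call.
- silhouettes(name, camera): "region" (384x512 bool, what is visible of it).
- place_of(name, camera): "position" ([x, y, z] in mm, in the coordinates of the camera as it stood for that picture, good to about 4 mm: a listed point, or the origin of a listed thing).
Readings, each from a call of its own:
- current_time(): time.
- current_q(): joint angles.
- current_joint_velocities(): joint speeds.
- current_joint_torque(): joint torques, N m.
- current_ee_pos(): TCP position.
- current_orientation(): TCP orientation.
- current_ft_force(): force on the tool from outside, world axes, zero at the start.
- current_moment(): the same for the moment, N m.
- current_width(): finger opening in mm.
Only numpy, scipy, OpenCV 4.12 (cv2) and the standard library are available. Lean on these libraries where they do the work, as an engineer would, in place of code of your own. Each camera call takes 0.05 s, during which the arm holds its last target.

### The job

Two ultrasonic cleaning baths stand side by side on the steel bench with their hinged lids half open. Shut the wide bath: swing its lid down and push it down near its front edge, against the springy seal, until the latch catches and holds the lid when you let go. Leave the small bath's lid standing open as it is.

Things in the scene. Friction and masses are not known exactly. Their poses are not given: they have to be found in the camera images.
- wide_bath: The wide bath, fixed: steel tank 180 mm deep (its x), 280 mm wide (y), 150 mm high, with a blue-framed windowed lid. Origin: centre of its underside, 0 to 35 mm above the bench on levelling feet; z up; its front (panel, latch) faces its own -x, roughly to the robot. The lid's hinge runs along y at x = +90, z = 150 mm. The small bath is alike but 170 mm wide, 150 deep, 130 high; either may be on the left.
- wide_lid (a joint): Angle of the wide lid, rad. 0: level, seal crushed, hard stop; 0.05: resting on the free seal, unlatched; starts at 0.35 to 0.75. A stiff hinge (0.4 N m) keeps it where it is left. Below 0.05 the seal pushes back; the latch clicks at about 0.02 and holds it there. At the press point this takes 10 to 15 N, the hard stop about 14 N.
- wide_press (a point): Where to push the wide lid: on its upper face, midway along its width, 155 mm from the hinge line, 31 mm in from the front edge; it moves with the lid. In the lid's frame (on the hinge line, parallel to the bath's at 0 rad) it is at x = -155, z = +16 mm: 166 mm above the bath's origin when level. The lid is a flat plate 280 mm wide, 186 long, 12 thick.
- small_press (a point): The like point on the small bath's lid, to be left alone: upper face, midway along its width, 129 mm from its hinge, 27 mm from its front edge. That lid stands open 0.4 to 0.8 rad and stays so.

How it is judged (in metres and radians):
At the end, for the whole second after the job is handed in: The wide bath's lid is held down by its latch, at less than 0.032 rad and at rest with nothing pushing on it (unlatched, the seal lifts it to above 0.04), and the small bath's lid is still open, within 30 mm of where it was (value of joint wide_lid below 0.032 rad and not (velocity of joint wide_lid above 0.05 rad/s) and distance of small_press from where it was at the start of the episode below 0.03 m); the robot touches nothing.
It fails at once if the small bath's lid is pushed by more than 30 mm (distance of small_press from where it was at the start of the episode above 0.03 m).
It also fails if it takes over 32 s, if anything falls off the work surface, if the arm or the gripper's body presses on something with over 40 N, if the wrist force passes 120 N, or if a joint passes its speed limit or range.

## Working session

There is one attempt and no reset: what is moved stays moved. The work goes in short steps, each a Python script; the robot and the scene stay as the last script left them, time stands still between calls to the robot, and variables do not carry over. Pictures are saved under pics/ and viewed, and the job is handed in when it is done.

```bash
mkdir -p pics; cat > h.py <<'E'
import numpy as np, cv2
from plant import *
def w(T,p): return (np.array(T)@np.r_[p,1])[:3]
E
python3 - <<'E'
from h import *
np.set_printoptions(precision=1,suppress=True)
print(current_time(), tip_reach() if callable(tip_reach) else tip_reach, current_ft_force())
for c in ["top","side"]:
    d=read_camera(c); cv2.imwrite(f"pics/{c}1.png",d["img"])
    print(c,d["vertical_fov"],d["cx"],d["cy"],d["T"])
    print([k for k in d])
    for n in ["wide_bath","wide_press","small_press"]:
        for r in place_of(n,c)[:3]: print(n,r["score"],w(d["T"],r["position"]))
    for n in ["wide_lid"]:
        for r in silhouettes(n,c)[:2]:
            m=r["region"]; ys,xs=np.nonzero(m); print(n,r["score"],m.sum(),xs.min(),xs.max(),ys.min(),ys.max())
    np.savez(f"{c}1.npz",img=d["img"],depth=d["depth"],T=d["T"],fov=d["vertical_fov"],cx=d["cx"],cy=d["cy"],m=m)
print(current_time())
E
```

```text
0.0 14.0 [0.5 0.4 0.1]
top 55.17958660302475 254.85304745675228 197.83700715944414 [[ -0.    1.   -0.1 495.1]
 [ -1.   -0.   -0.  -11. ]
 [ -0.    0.1   1.  980.5]
 [  0.    0.    0.    1. ]]
['img', 'depth', 'vertical_fov', 'cx', 'cy', 'T']
wide_press 0.64 [523.1 215.8 256.4]
small_press 0.76 [ 560.5 -169.3  243.6]
wide_lid 0.65 10456 69 221 165 250
side 50.464809320463225 254.8215592485557 189.793498348278 [[   1.     0.1   -0.   520.3]
 [  -0.1    0.8   -0.6 -643.2]
 [  -0.     0.6    0.8  909.2]
 [   0.     0.     0.     1. ]]
['img', 'depth', 'vertical_fov', 'cx', 'cy', 'T']
wide_bath 0.88 [554.2 215.5  12.6]
wide_press 0.83 [520.1 217.6 261.8]
small_press 0.56 [ 561.8 -174.4  241.1]
wide_lid 0.81 4531 213 283 66 161
0.5
```

View pics/top1.png

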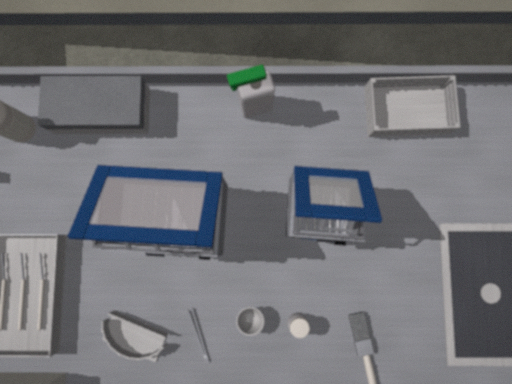

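View pics/side1.png

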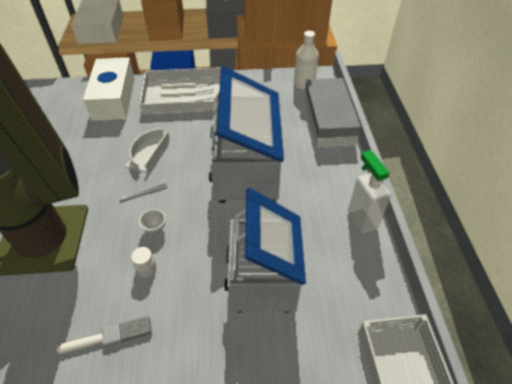

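```bash
python3 - <<'E'
import numpy as np, cv2
np.set_printoptions(precision=3,suppress=True)
for c in ["top","side"]:
    d=np.load(c+"1.npz"); m=cv2.erode(d["m"].astype(np.uint8),np.ones((3,3)))>0
    f=192/np.tan(np.radians(d["fov"]/2)); ys,xs=np.nonzero(m&(d["depth"]>0)); z=d["depth"][ys,xs]
    P=np.c_[(xs-d["cx"])*z/f,-(ys-d["cy"])*z/f,-z,np.ones(len(z))]@d["T"].T; P=P[:,:3]
    print(c,len(P))
    Q=P.copy()
    rng=np.random.default_rng(0);best=None
    for _ in range(300):
        a=Q[rng.choice(len(Q),3,False)]; n=np.cross(a[1]-a[0],a[2]-a[0]); 
        if np.linalg.norm(n)<100: continue
        n/=np.linalg.norm(n); k=abs((Q-a[0])@n)<3
        if best is None or k.sum()>best.sum(): best=k
    I=Q[best]; ctr=I.mean(0); n=np.linalg.svd(I-ctr,full_matrices=False)[2][2]; n*=np.sign(n[2])
    print("inl",best.sum(),"ctr",ctr,"n",n,"tilt rad",np.arccos(n[2]),"yaw of horiz",np.degrees(np.arctan2(n[1],n[0])), "resid",np.std((I-ctr)@n))
    print(np.percentile(I,[0.5,99.5],axis=0))
    r=cv2.minAreaRect(I[:,:2].astype(np.float32)); print(r, cv2.boxPoints(r))
E
```

```text
top 9877
inl 9432 ctr [566.69  211.328 231.146] n [ 0.504 -0.032  0.863] tilt rad 0.5297272152887841 yaw of horiz -3.5909229280718726 resid 1.3281084921837458
[[489.493  75.252 182.608]
 [653.474 348.31  274.206]]
((572.6553955078125, 211.62326049804688), (278.409912109375, 160.24407958984375), 86.38148498535156) [[483.907  77.753]
 [643.832  67.639]
 [661.403 345.494]
 [501.479 355.607]]
side 4177
inl 3869 ctr [566.655 194.723 228.912] n [ 0.506 -0.028  0.862] tilt rad 0.5311599776211804 yaw of horiz -3.2068130004246633 resid 1.3315389057613265
[[487.361  70.379 182.374]
 [650.171 341.695 273.764]]
((570.1307983398438, 207.45753479003906), (275.5212707519531, 158.41162109375), 86.5301742553711) [[482.733  74.743]
 [640.854  65.156]
 [657.529 340.172]
 [499.408 349.759]]
```

The top picture shows the wide bath on the left, with its lid spanning about u 70–222, v 165–250. The small bath sits at about u 290–380, v 168–242. The side picture agrees. Both depth fits give a wide-lid angle of about 0.53 rad and a yaw of about -3.5°. The hinge comes out near (646, 209, 167), and the press point should sit near (492, 218, 183) when level. Next I'll shut the gripper, rise clear of the small lid and move above the press point.

```bash
cat >> h.py <<'E'
yaw=np.radians(-3.5); u=np.array([np.cos(yaw),np.sin(yaw),0]); yb=np.array([-np.sin(yaw),np.cos(yaw),0])
H=np.array([646.5,209.2,167.])
def lidpt(th,s=155,h=16):
    return H+u*(-s*np.cos(th)+h*np.sin(th))+np.array([0,0,1.])*(s*np.sin(th)+h*np.cos(th))
Z=np.array([0,0,-1.])
def R(sg=1):
    y=sg*yb; return np.c_[np.cross(y,Z),y,Z]
E
python3 - <<'E'
from h import *
np.set_printoptions(precision=2,suppress=True)
gripper_to(0)
print("tip",tip_reach() if callable(tip_reach) else tip_reach,current_width(),current_time(), current_orientation())
p=np.array(current_ee_pos()); p[2]=430
line_to(p,v=300)
print(current_ft_force(),current_time())
tr=tip_reach() if callable(tip_reach) else tip_reach
t=lidpt(.53)+[0,0,tr+60]
for sg in (1,-1):
    q=inverse_kinematics(t,R(sg)); print(sg,q)
E
```

```text
tip 14.0 0.02571827242351875 1.2667 [[ 0.96  0.27  0.  ]
 [ 0.27 -0.96  0.  ]
 [ 0.   -0.   -1.  ]]
[ 0.33  0.26 -0.25] 2.0333
1 [22.6  17.84  9.26 81.42  0.   26.1 ]
-1 [  22.6    17.84    9.26   81.42    0.   -153.9 ]
```

```bash
python3 - <<'E'
from h import *
np.set_printoptions(precision=2,suppress=True)
t=lidpt(.53)+[0,0,14+60]
hi=t.copy(); hi[2]=430
reach(hi,R(1)); print(current_time())
line_to(t,v=200)
d=read_camera("side"); cv2.imwrite("pics/side2.png",d["img"])
for n in ["wide_press","small_press"]:
    for r in place_of(n,"side")[:2]: print(n,r["score"],w(d["T"],r["position"]))
print(current_ee_pos(),current_ft_force(),current_time())
E
```

```text
4.9
wide_press 0.64 [520.69 215.28 260.13]
small_press 0.71 [ 560.2  -168.24  244.2 ]
[522.04 217.11 335.02] [-0.71 -0.11  0.36] 5.6833
```

View pics/side2.png

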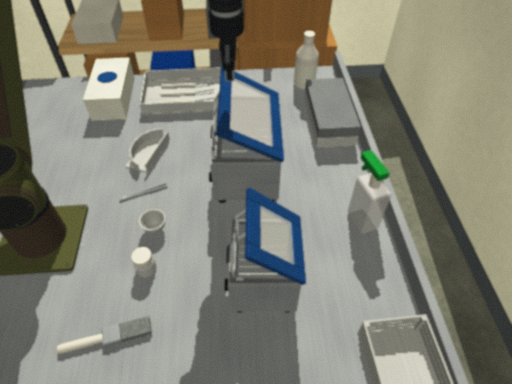

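The side picture shows the closed fingers just above the lid's front part (tip about u 228, v 75), and both lids are where they were. Now I'll follow the lid's arc down, with force checks.

```bash
python3 - <<'E'
from h import *
np.set_printoptions(precision=1,suppress=True)
line_to(lidpt(.6)+[0,0,14+5],v=100)
f0=np.array(current_ft_force()); print("f0",f0)
for th in [.56,.52,.48,.44,.38,.32,.26,.2,.15,.11,.09]:
    line_to(lidpt(th)+[0,0,14],v=60)
    f=np.array(current_ft_force())-f0; print(th,f,round(current_time(),2))
    if f[2]>15 or np.linalg.norm(f)>25: print("stop"); break
E
```

```text
f0 [ 0.3 -0.3 -0.4]
0.56 [0.6 0.4 0.3] 6.62
0.52 [0.5 0.6 0.4] 6.88
0.48 [-0.5  0.4 -0.3] 7.12
0.44 [-1.   0.8  0.2] 7.38
0.38 [-0.7  0.9  1. ] 7.68
0.32 [0.1 0.3 1.3] 7.99
0.26 [0.1 0.8 1.3] 8.3
0.2 [-0.5 -0.2  1.2] 8.61
0.15 [-0.3  0.5 -0.2] 8.89
0.11 [-0.  -1.  -0.2] 9.14
0.09 [0.8 0.4 1.3] 9.39
```

```bash
python3 - <<'E'
from h import *
np.set_printoptions(precision=1,suppress=True)
for c in("side","top","wrist"):
    d=read_camera(c); cv2.imwrite(f"pics/{c}3.png",d["img"])
    for n in ["wide_press","small_press"]:
        for r in place_of(n,c)[:2]: print(c,n,r["score"],w(d["T"],r["position"]))
print(current_ee_pos(),lidpt(.09),current_time(),[np.round(current_ft_force(),1) for _ in range(4)])
E
python3 -c "
import cv2,numpy as np
a=[cv2.imread(f'pics/{c}3.png') for c in('side','top')]
cv2.imwrite('pics/c3.png',np.hstack([cv2.resize(a[0][30:230,130:330],(400,400)),cv2.resize(a[1][120:320,40:240],(400,400))]))"
```

```text
side wide_press 0.58 [489.7 218.7 200. ]
side small_press 0.88 [ 559.  -172.3  241. ]
top wide_press 0.7 [500.9 217.1 197.7]
top small_press 0.78 [ 559.6 -166.8  244.6]
wrist wide_press 0.59 [492.  219.7 191.3]
[494.1 218.6 211.1] [493.9 218.5 196.9] 9.8417 [array([ 0.3, -0.6,  4. ]), array([ 0.3, -0.6,  4. ]), array([ 0.3, -0.6,  4. ]), array([ 0.3, -0.6,  4. ])]
```

View pics/c3.png

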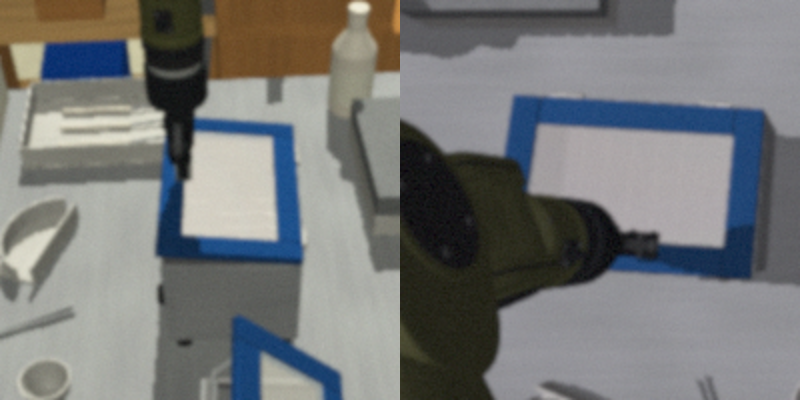

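The lid has followed and is nearly level, with the finger in contact midway along the front frame. Now I'll press in small steps.

```bash
python3 - <<'E'
from h import *
np.set_printoptions(precision=1,suppress=True)
p=lidpt(0.0); tgt=lidpt(.08)+[0,0,14]
z=tgt[2]
while z>p[2]+14-8:
    xy=p[:2]
    line_to([xy[0],xy[1],z],v=20)
    sleep(0.05)
    f=np.array(current_ft_force()); a=np.array(current_ee_pos())
    print(round(z-14-p[2],1),round(a[2]-14-p[2],2),f,round(current_time(),2))
    if f[2]>22: print("stop"); break
    z-=0.8
E
```

```text
12.3 13.24 [ 5.7 -2.4  6.3] 10.17
11.5 12.56 [ 4.6 -1.3  7. ] 10.47
10.7 11.83 [ 4.3 -1.4  6.4] 10.77
9.9 11.16 [ 3.4 -1.8  7.5] 11.07
9.1 10.43 [ 3.1 -1.2  8. ] 11.37
8.3 9.71 [ 2.  -1.   9.1] 11.67
7.5 7.54 [ 1.6 -0.3  4.7] 11.97
6.7 6.67 [ 1.1 -0.3  5.2] 12.27
5.9 6.17 [-0.7 -1.   6.3] 12.57
5.1 5.55 [ 0.3 -0.2  7.8] 12.87
4.3 4.9 [-0.8  0.2  8.1] 13.17
3.5 4.17 [-1.1 -1.3  8.5] 13.47
2.7 3.5 [-1.7 -0.3  9.2] 13.77
1.9 2.8 [-1.2 -0.9 11.4] 14.07
1.1 2.09 [-1.6  0.3 11.2] 14.37
0.3 1.05 [-2.  -0.5  9.7] 14.67
-0.5 0.2 [-1.  -0.3 10.6] 14.97
-1.3 -0.53 [-1.5 -0.1 10.9] 15.27
-2.1 -1.22 [-3.6 -0.5 11.6] 15.57
-2.9 -1.46 [-4.8 -0.5 14.6] 15.87
-3.7 -1.54 [-4.6 -1.6 18.7] 16.17
-4.5 -1.57 [-6.8 -1.3 22.4] 16.47
stop
```

It reached the hard stop: the tip stopped sinking at -1.5 mm while the force rose to 22 N. Now I'll lift off and check that it holds.

```bash
python3 - <<'E'
from h import *
np.set_printoptions(precision=2,suppress=True)
p=lidpt(0.0)
line_to([p[0],p[1],p[2]+14+15],v=50); print(current_ft_force())
line_to([p[0],p[1],430],v=200)
q=np.array(current_q()); q[0]+=50; move_j(q)   # swing away to the left, clear of view
print(current_ft_force(),current_time())
for c in("top","side"):
    d=read_camera(c); cv2.imwrite(f"pics/{c}4.png",d["img"])
    for n in ["wide_press","small_press"]:
        for r in place_of(n,c)[:1]: print(c,n,r["score"],w(d["T"],r["position"]))
    rr=silhouettes("wide_lid",c)
    if not rr: continue
    print(rr[0]["score"])
    m=cv2.erode(rr[0]["region"].astype(np.uint8),np.ones((5,5)))>0
    f=192/np.tan(np.radians(d["vertical_fov"]/2)); ys,xs=np.nonzero(m&(d["depth"]>0)); z=d["depth"][ys,xs]
    P=(np.c_[(xs-d["cx"])*z/f,-(ys-d["cy"])*z/f,-z,np.ones(len(z))]@np.array(d["T"]).T)[:,:3]
    k=np.ones(len(P),bool)
    for _ in range(8):
        A=np.c_[(P-H)@u,(P-H)@yb,np.ones(len(P))]; s=np.linalg.lstsq(A[k],P[k,2],rcond=None)[0]; k=abs(A@s-P[:,2])<4
    print(c,k.sum(),len(P),"th",-s[0],"roll",s[1],"z at press",s@[-155,0,1],"level",p[2])
print(current_time())
E
python3 -c "
import cv2,numpy as np
a=[cv2.imread(f'pics/{c}4.png') for c in('side','top')]
cv2.imwrite('pics/c4.png',np.hstack([cv2.resize(x,(400,300)) for x in a]))"
```

```text
[ 0.25 -0.09 -0.56]
[-0.04  0.49  0.21] 19.9167
top wide_press 0.7 [496.91 219.18 185.38]
0.77
top 9863 10003 th 0.018629188170290804 roll -0.00026114577480029766 z at press 184.3124497711021 level 183.0
side wide_press 0.78 [488.29 217.58 185.59]
side small_press 0.9 [ 561.35 -170.33  245.  ]
0.6
side 4133 4182 th 0.01988337622725719 roll -0.002189497954375952 z at press 184.11116683672077 level 183.0
20.3167
```

View pics/c4.png

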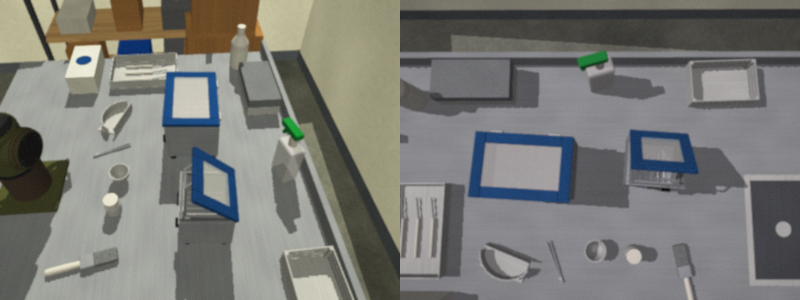

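The picture shows the wide lid lying level (side view about u 190, v 98) and the small lid still open. Both cameras fit the wide lid at about 0.019 rad with nothing touching it, so the latch is holding. The small press point hasn't moved.

```bash
python3 - <<'E'
from h import *
hand_in(); print(current_time())
E
```

```text
the job is handed in; nothing more can be done
the job is handed in; nothing more can be done
```

The wide bath is shut and latched, and I handed the job in at about 20.3 s of the 32 s allowed. I pushed its lid down along its arc with the closed fingertips, then pressed at the press point until it hit the hard stop (about 22 N).

- **Wide lid:** after I lifted off and swung the arm clear, depth fits from the top and side cameras gave 0.019 and 0.020 rad. That matches the latch angle of about 0.02 and is under the 0.032 limit.
- **Small lid:** its press point read (561, -170, 245) mm at the end, against (562, -174, 241) at the start. That is within the measuring error, so it stayed open. The top camera's network missed this point in the last picture, so the final position comes from the side camera only, though the top picture also shows the lid open.
- **Force:** the wrist force read about zero after lift-off.
- **Disagreement:** the two cameras' final readings of the wide press point differed by about 9 mm in x, but agreed in height.

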